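Put the fluids away and latch the bench cabinet

ROBOT

A 6-joint arm with a two-finger parallel gripper is mounted at the origin on the work surface. World frame = base frame: x ahead of the robot, y to its left, z up, the work surface at z = 0. Lengths are in m, angles in rad, forces in N, time in s.
With the tool pointing down it reaches from about 0.3 to 0.775 m from the base axis. Payload 14.6 kg.
Tool frame: the origin (TCP) lies midway between the tips of the shut fingers; the grasp point (between the pads) lies 19 mm behind it (ctrl.tcp_to_grasp is the z of the grasp point in the tool frame, in m); z points along the fingers, y is the line along which they close (so a half turn about z gives the same grasp; the last joint's range is limited). The gripper opens to 94 mm and grips with 3 to 60 N. Pads are 16 mm wide; open, the fingers measure 119 mm over their backs; the gripper's body (75 mm by 177 mm) begins 78 mm behind the grasp point.
Start: joints at [-1.402, 0.3, 1.521, -0, 1.321, -0.067], TCP at [0.128, -0.535, 0.205] pointing down, gripper open.
Joint ranges: [-3.03, 3.03], [-0.79, 2.21], [0.23, 2.52], [-1.04, 4.18], [0, 3.07], [-2.55, 2.55]. Speed limits (rad/s): [2.22, 2.22, 2.57, 3.14, 3.14, 3.14].

INTERFACE

Orientations are given as [roll, pitch, yaw] about the fixed x, y, z axes, in that order (R = Rz(yaw) Ry(pitch) Rx(roll)).
In Python, from station import monitor, camera, ctrl gives the robot as it stands.
- The arm moves only by the tool apply_moves, never from a script. Its argument "plan" is one flat list of numbers, 4 for each row, row after row: the shift along the tool's x, y, z in mm, then the turn about the tool's z in rad. In form: [dx, dy, dz, spin, dx, dy, dz, spin, ...]. A call has 1 to 20 rows; each row shifts and turns the commanded pose from where the row before left it, along the tool's axes as they then stand; what a row does not reach is not made up. A row lasts 1/10 s, in which the tool goes at most 50 mm and 8.59 degrees, less where a joint would pass 70% of its speed; a pose out of reach is approached as far as the arm can. A call is refused whole if a number of a shift passes 50 or a number of a turn 0.15, either way. A call with a gripper value outside its range is refused whole. "hand" is the gripper command: -1 is shut, 1 is fully open, values between are in proportion, set as the call begins (left out, the last holds). The fingers move at their own pace and stop on an object; "squeeze" is the grip in N (left out, the last holds). Time passes only in rows, so rows that do not move let the fingers close. It gives the time, the measured TCP pose, the force, the opening and the grip force at its end, in the units of the state.
- monitor.get_obs(): the state, without advancing time (a new reading comes with each control period).
- camera(name): name is "scene" or "top"; returns a dict with "image" (420x560x3 uint8, red, green, blue), "range_z" (420x560 float32, m along the optical axis (not along the pixel's ray), 0 where there is no reading), "mtx" (3x3 intrinsics, pixels), "rvec" (rotation vector, rad) and "tvec" (3), from world to camera coordinates, as OpenCV has them. Camera axes: x right, y down, z forward; pixel columns grow to the right and rows downward; lengths in m; the calibration is good to about 2 mm. A picture is of the moment at which its call begins.
- ctrl.hand_in(): hands the job in; it is judged then, once.
The state is a dict: "time_s": time; "qpos": joint angles; "joint_vel": joint speeds; "tau": joint torques, N m; "ee_pos": TCP position; "eef_rot": TCP orientation; "force": force on the tool from outside, world axes, zero at the start; "moment": the same for the moment, N m; "grip_width": finger opening in m; "grip_force": force on a finger pad.
Only numpy, scipy, OpenCV 4.12 (cv2) and the standard library are available. Lean on these libraries where they do the work, as an engineer would, in place of code of your own. Each camera call takes 0.05 s, during which the arm holds its last target. There are 200 camera calls.

TASK

Put the flat tin, the aerosol can and the grease tub away in the cabinet: stand all three upright side by side in the empty front half of the pulled-out tray, leaving the tins at the back of the tray standing. Then slide the tray fully in and push the door shut until its latch snaps in. Leave everything else on the bench where it is.

Things in the scene. Friction and masses are not known exactly. Their poses are not given: they have to be found in the camera images.
- cabinet: small grey sheet-steel bench cabinet, fixed, 300 wide, 240 deep, 250 high. Origin: centre of its underside. x axis from the open front (rim at x = -120 mm) to the back, y to its left seen from the front (hinge side), z up. Opening 260 wide, 12 to 230 mm above the bench, with the roof (top at 250) over it: a tool that follows the tray right in has to lean (20 degrees will do) to clear it.
- door (a joint): door angle, rad: 0 shut, 1.45 to 1.8 (wide open) at the start, 1.95 at most. Flat steel panel 300 x 242 x 15 mm, 4 to 246 mm above the bench, hinged along the cabinet's left front edge; covers the front when shut. 0.12 N m of friction: stays where left. Inside near the free edge a latch case 40 mm deep, 175 to 225 mm up; outside a black paddle handle stands out 12 mm, 92 to 138 mm up.
- door_hinge (a point): point on the door's hinge line, 125 mm above the bench. Turns with the door: its -y axis points along the door from the hinge to the free edge (300 mm away), its -x axis is the door's outward normal (outer face 4 mm out from the hinge line).
- door_push (a point): point on the door's outer face, 263 mm from the hinge line (40 mm from the free edge) and 225 mm above the bench (21 mm below the door's top edge): a good place to push it shut. Same axes as door_hinge; rides with the door.
- bolt (a joint): travel of the sprung latch bolt in the door's free edge, m: 0 fully out, 0.014 fully in. Brass, 28 mm high, sticks out 15 mm from the latch case, leading side bevelled. As the door is pushed shut the bevel meets the cabinet's flange at about 0.09 rad, the bolt is forced in 9 mm against its spring (2 to 4 N), and at about 0.01 rad it snaps out behind the flange. Takes about 5 to 10 N near the free edge.
- tray (a joint): how far the spill tray is drawn out of the cabinet, m: 0 fully home, 0.18 at its outer stop (the start). It slides on runners straight along the cabinet's x axis, with 1.5 N of friction, and stays where it is left. When home its front wall is 6 mm behind the shut door; a tray left a little out is pushed home by the closing door.
- tray_floor (a point): centre of the inner floor of the pull-out steel spill tray, 23 mm above the bench; axes as the cabinet's (x towards the cabinet's back). Inside, the tray is 194 mm deep (x) and 246 mm wide (y); walls 3 mm thick and 35 mm high over the floor, the front wall 40 mm. Free: the front half, x from -97 mm to about +10 mm; the back half holds stock.
- tray_front (a point): middle of the outside of the tray's front wall, which is 252 wide and 45 high (from 18 to 63 mm above the bench); axes as the cabinet's. Moves with the tray; push here to slide it in.
- tin_mid (a point): flat rectangular bare-metal solvent tin with paper label, 54 (x) x 96 (y) x 109 mm high, plus a black cap (30 across, 14 high) on top, 26 mm off-centre along y, 0.45 kg. Point: centre of the box, half-way up (54.5 mm over its underside). x across the thickness, y along the width, z up. Grip across the 54 mm, 80 to 95 mm up, so that the gripper's body clears the cap and the neighbours.
- aerosol_mid (a point): aerosol can, straight cylinder 58 in diameter and 130 high with a black cap of full width, 0.25 kg. Point: its centre, half-way up (65 mm). z up along the can. Grip it in its upper part, 90 to 110 mm up.
- tub_mid (a point): round plastic grease tub with screw lid, 66 in diameter (lid; body 64) and 105 high, 0.4 kg. Point: its centre, half-way up (52.5 mm). z up. Grip it by the lid or just below, 75 to 90 mm up.
- stock_left: flat round tin already in the tray's back row, left: 76 in diameter, 50 high, standing loose. Origin: centre of its underside. It stays in the tray, standing, and rides in with it.
- stock_mid: flat round tin already in the tray's back row, middle: 60 in diameter, 45 high, standing loose. Origin: centre of its underside. It stays in the tray, standing, and rides in with it.
- stock_right: flat round tin already in the tray's back row, right: 76 in diameter, 50 high, standing loose. Origin: centre of its underside. It stays in the tray, standing, and rides in with it.
- wrench: combination wrench lying on the bench, 160 long. Bystander: leave it where it is.
- screwdriver: screwdriver lying on the bench, 190 long. Bystander: leave it where it is.
- oil_filter: spin-on oil filter, standing, 76 in diameter and 88 high. Bystander: leave it where it is.
- carton: closed cardboard carton of brake pads, 75 x 130 x 55. Bystander: leave it where it is.
- brake_disc: brake disc lying flat, 230 in diameter, 46 high at the hub. Bystander: leave it where it is.
- funnel: black funnel standing on its mouth, 116 in diameter, 135 high. Bystander: leave it where it is.

How it is judged:
On the way, in this order (a step that is already met when the one before it is completed fails the run):
1. the tin, the aerosol can and the tub stand upright on the floor of the tray's front half (x of tin_mid in the frame of tray_floor between -0.1 and 0.01 m and y of tin_mid in the frame of tray_floor between -0.126 and 0.126 m and z of tin_mid in the frame of tray_floor between 0.0425 and 0.0665 m and angle between each of tin_mid, aerosol_mid, tub_mid's own z axis and vertical below 0.15 rad and x of aerosol_mid in the frame of tray_floor between -0.1 and 0.01 m and y of aerosol_mid in the frame of tray_floor between -0.126 and 0.126 m and z of aerosol_mid in the frame of tray_floor between 0.053 and 0.077 m and x of tub_mid in the frame of tray_floor between -0.1 and 0.01 m and y of tub_mid in the frame of tray_floor between -0.126 and 0.126 m and z of tub_mid in the frame of tray_floor between 0.0405 and 0.0645 m), for 0.2 s.
2. the tray is slid in (less than 60 mm still out) (value of joint tray below 0.06 m), for 0.1 s.
3. the door is shut and its bolt has snapped out behind the flange (value of joint door below 0.02 rad and value of joint bolt below 0.003 m), for 0.2 s.
At the end, for the whole second after the job is handed in: Tin, aerosol can and tub stand upright (0.15 rad) and still in the tray's front half (centres at most 10 mm behind its middle), the three back-row tins upright in the tray; tray home (12 mm); door shut (0.02 rad) with its bolt out behind the flange (3 mm) (all of step 1 and all of step 3 and x of stock_left in the frame of tray_floor between -0.1 and 0.1 m and y of stock_left in the frame of tray_floor between -0.126 and 0.126 m and z of stock_left in the frame of tray_floor between -0.012 and 0.012 m and angle between each of stock_left, stock_mid, stock_right's own z axis and vertical below 0.15 rad and x of stock_mid in the frame of tray_floor between -0.1 and 0.1 m and y of stock_mid in the frame of tray_floor between -0.126 and 0.126 m and z of stock_mid in the frame of tray_floor between -0.012 and 0.012 m and x of stock_right in the frame of tray_floor between -0.1 and 0.1 m and y of stock_right in the frame of tray_floor between -0.126 and 0.126 m and z of stock_right in the frame of tray_floor between -0.012 and 0.012 m and linear speed of each of tin, aerosol, tub below 0.03 m/s and value of joint tray below 0.012 m); the robot touches nothing.
It fails at once if a bystander (wrench, screwdriver, oil filter, carton, brake disc or funnel) is moved more than 50 mm (distance of any of wrench, screwdriver, oil_filter, carton, brake_disc, funnel from where it was at the start of the episode above 0.05 m).
It also fails if it takes over 72 s, if anything falls off the work surface, if the arm or the gripper's body presses on something with over 40 N, if the wrist force passes 120 N, or if a joint passes its speed limit or range.

## Working session

There is one attempt and no reset: what is moved stays moved. The work goes in short steps, Python scripts to look and compute and a tool call to move; the robot and the scene stay as the last step left them, time stands still between calls to the robot, and variables do not carry over. Pictures are saved under pics/ and viewed, at most 10 in all, crops included, and the job is handed in when it is done.

Besides the shell and the picture viewer there is one more tool, called as name(argument=value, ...) on one line, values as JSON. apply_moves: Moves the arm, as the interface text tells. Its arguments: {"type":"object","properties":{"plan":{"type":"array","items":{"type":"number"}},"hand":{"type":"number"},"squeeze":{"type":"number"}},"required":["plan"]}

```bash
mkdir -p pics; cat > h.py <<'E'
import numpy as np, cv2
from station import monitor, camera, ctrl
def shot(n, name=None):
    c=camera(n)
    if name: cv2.imwrite(f'pics/{name}.png', c['image'][:,:,::-1])
    R=cv2.Rodrigues(np.array(c['rvec'],float))[0]; t=np.array(c['tvec'],float).ravel(); K=np.array(c['mtx'])
    z=c['range_z']; v,u=np.mgrid[:z.shape[0],:z.shape[1]]
    P=np.stack([(u-K[0,2])/K[0,0]*z,(v-K[1,2])/K[1,1]*z,z],-1)
    W=(P-t)@R; W[z==0]=np.nan
    return c['image'],W,K,R,t
E
python3 - <<'E'
from h import *
for n in ('scene','top'):
    im,W,K,R,t=shot(n,n+'0'); np.save(n+'0.npy',W)
    print(n,-R.T@t,R[2],K[0,0],np.nanmin(W,(0,1)),np.nanmax(W,(0,1)))
print(monitor.get_obs(),ctrl.tcp_to_grasp)
E
```

```text
scene [0.89419051 0.00424546 1.16286474] [-0.29874262 -0.08810995 -0.95025759] 417.6869111666561 [-1.42312824 -1.96523891 -0.77537649] [1.4845332  1.05665768 0.52867318]
top [ 0.35225691 -0.09099339  1.48378978] [ 0.157554   -0.01894979 -0.98732854] 484.953581773212 [-0.21771638 -1.50652694 -0.77852824] [1.80550592 1.30238368 0.69576808]
{'time_s': 0.1, 'qpos': array([-1.40159578e+00,  3.00390021e-01,  1.52150998e+00,  1.86765418e-05,
        1.32068841e+00, -6.65769069e-02]), 'joint_vel': array([-0.00182808, -0.00142005, -0.0011889 ,  0.00120156,  0.00064875,
        0.0015406 ]), 'tau': array([ 2.09831669e-03, -5.32641041e+01, -3.53282082e+01,  7.10053300e-02,
        2.34618987e-02, -5.59415400e-05]), 'ee_pos': array([ 0.12845516, -0.534554  ,  0.20496088]), 'eef_rot': array([-3.14060031e+00, -8.42960582e-05,  2.35772779e-01]), 'force': array([ 0.07622427, -0.1363102 ,  0.36690838]), 'moment': array([ 0.04297864, -0.04751865,  0.01506214]), 'grip_force': 0.0, 'grip_width': 0.09394184449595316} -0.0188
```

View pics/scene0.png

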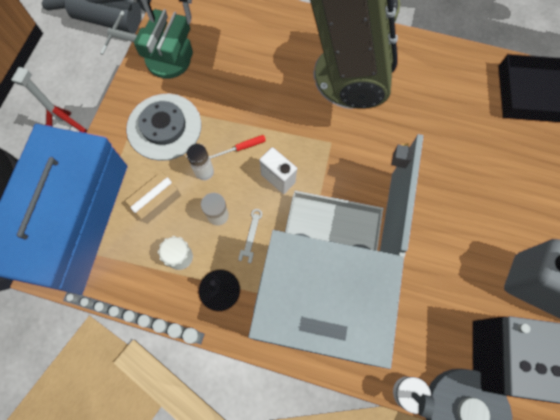

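View pics/top0.png

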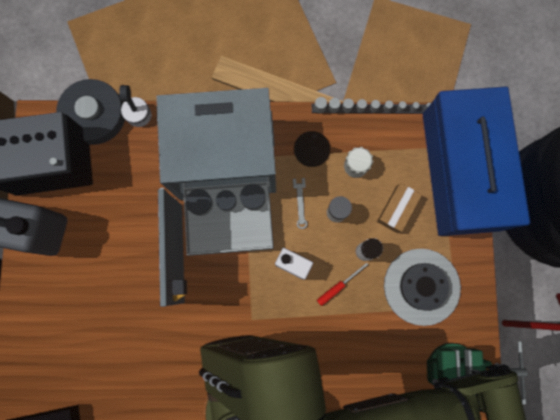

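The scene view shows the cabinet (325,300), the open tray (333,222) and the door (405,195). The tin is at (280,168), the black-capped can at (199,160), a grey round object at (213,207) and a white one at (174,250). In the top view these are the cabinet (215,140), tray (228,215), door (172,245), tin (294,263), black-cap can (371,249), grey (340,209) and white (358,162). I'll measure them next.

```bash
python3 - <<'E'
from h import *
ims={n:cv2.imread(f'pics/{n}0.png') for n in('top','scene')}
Ws={n:np.load(n+'0.npy') for n in('top','scene')}
def blob(n,u,v,r=28,tol=.006):
    W=Ws[n]; z0=np.nanmedian(W[v-2:v+3,u-2:u+3,2]); 
    m=np.zeros(W.shape[:2],np.uint8); m[v-r:v+r,u-r:u+r]=(abs(W[v-r:v+r,u-r:u+r,2]-z0)<tol)
    k,l=cv2.connectedComponents(m); m=l==l[v,u]
    p=W[m]; rc=cv2.minAreaRect((p[:,:2]*1000).astype(np.float32)); cc=cv2.minEnclosingCircle((p[:,:2]*1000).astype(np.float32))
    print(n,u,v,'z',z0.round(4),'n',m.sum(),'rect',np.round(rc[0]),np.round(rc[1]),round(rc[2],1),'circ',np.round(cc[0]),round(cc[1]), 'mean',np.round(p.mean(0)[:2]*1000))
for u,v in((371,249),(340,208),(358,160),(300,265),(199,201),(226,199),(254,195)): blob('top',u,v)
for u,v in((198,153),(212,203),(173,248),(275,164)): blob('scene',u,v)
W=Ws['top']
p=W[90:180,155:280].reshape(-1,3); p=p[abs(p[:,2]-.25)<.006]; print('roof',p[:,2].mean(),cv2.minAreaRect((p[:,:2]*1000).astype(np.float32)))
p=W[180:310,150:190].reshape(-1,3); p=p[abs(p[:,2]-.246)<.006]; print('door',len(p),cv2.minAreaRect((p[:,:2]*1000).astype(np.float32)))
p=W[215:245,195:265].reshape(-1,3); p=p[abs(p[:,2]-.023)<.005];print('floor',len(p),cv2.minAreaRect((p[:,:2]*1000).astype(np.float32)))
p=W[235:262,175:285].reshape(-1,3); p=p[(p[:,2]>.052)&(p[:,2]<.07)];print('wall',len(p),cv2.minAreaRect((p[:,:2]*1000).astype(np.float32)))
E
```

```text
Still running in the background as job /tmp/bash_jobs.1000/3b3555702418 (pid 485). You'll get a notice when it ends.
```

```bash
J=/tmp/bash_jobs.1000/3b3555702418; cat $J/stdout $J/stderr; kill -9 -- -$(cat $J/pid); date
```

```text
Thu Dec  3 04:53:56 UTC 2026
```

```bash
cat > m.py <<'E'
import numpy as np, cv2
Ws={n:np.load(n+'0.npy') for n in('top','scene')}
def rect(p):
    p=p[np.isfinite(p).all(1)]
    if len(p)<5: return 'few',len(p)
    c,s,a=cv2.minAreaRect(np.ascontiguousarray(p[:,:2]*1000,np.float32)); return len(p),np.round(c),np.round(s),round(a,1)
def blob(n,u,v,r=28,tol=.006):
    W=Ws[n]; z0=np.nanmedian(W[v-2:v+3,u-2:u+3,2])
    m=np.zeros(W.shape[:2],np.uint8); m[v-r:v+r,u-r:u+r]=(abs(W[v-r:v+r,u-r:u+r,2]-z0)<tol)
    k,l=cv2.connectedComponents(m); m=(l==l[v,u])&(m>0)
    print(n,u,v,'z',z0.round(4),rect(W[m]),'mean',np.round(W[m].mean(0)[:2]*1000),flush=True)
if __name__=='__main__':
    for u,v in((371,249),(340,208),(358,160),(300,265),(199,201),(226,199),(254,195)): blob('top',u,v)
    for u,v in((198,153),(212,203),(173,248),(275,164)): blob('scene',u,v)
    W=Ws['top']
    for nm,(a,b,c,d),z,t in(('roof',(80,190,150,285),.25,.006),('door',(180,310,150,195),.246,.006),('floor',(215,250,190,270),.023,.005),('wall',(235,262,175,285),.061,.008)):
        p=W[a:b,c:d].reshape(-1,3); p=p[abs(p[:,2]-z)<t]; print(nm,rect(p),flush=True)
E
timeout 30 python3 m.py; date
```

```text
top 371 249 z 0.1311 (323, array([ 466., -349.]), array([56., 56.]), 27.7) mean [ 466. -349.]
top 340 208 z 0.1048 (390, array([ 586., -264.]), array([61., 65.]), 88.2) mean [ 586. -264.]
top 358 160 z 0.089 (435, array([ 734., -325.]), array([74., 74.]), 43.5) mean [ 733. -326.]
top 300 265 z 0.1083 ('few', 0) mean [nan nan]
top 199 201 z 0.0721 (484, array([608., 152.]), array([72., 74.]), 0.2) mean [608. 151.]
top 226 199 z 0.0683 (297, array([614.,  73.]), array([59., 57.]), 2.4) mean [614.  72.]
top 254 195 z 0.0733 (479, array([624.,  -9.]), array([73., 71.]), 0.9) mean [625.  -8.]
scene 198 153 z 0.1321 (331, array([ 467., -351.]), array([58., 55.]), 22.0) mean [ 467. -351.]
scene 212 203 z 0.1053 (450, array([ 586., -265.]), array([64., 65.]), 19.3) mean [ 587. -265.]
scene 173 248 z 0.0874 (622, array([ 734., -328.]), array([74., 76.]), 30.9) mean [ 734. -327.]
scene 275 164 z 0.1098 (513, array([ 426., -130.]), array([96., 55.]), 62.8) mean [ 425. -134.]
roof (9806, array([748.,  83.]), array([258., 304.]), 4.6)
door (795, array([478., 206.]), array([ 84., 329.]), 79.6)
floor (2396, array([523.,  61.]), array([105., 240.]), 0.1)
wall (199, array([478.,  70.]), array([ 76., 272.]), 3.2)
Thu Dec  3 04:54:09 UTC 2026m.py:11: RuntimeWarning: Mean of empty slice.
  print(n,u,v,'z',z0.round(4),rect(W[m]),'mean',np.round(W[m].mean(0)[:2]*1000),flush=True)
  ret = um.true_divide(
```

```bash
cat > g.py <<'E'
from m import *
def line(p,name):  # PCA direction, robust
    p=p[np.isfinite(p).all(1)][:,:2]*1000
    for _ in range(3):
        vx,vy,x,y=cv2.fitLine(p.astype(np.float32),cv2.DIST_HUBER,0,.01,.01).ravel()
        r=(p-[x,y])@np.array([-vy,vx]); p=p[abs(r)<np.median(abs(r))*2.5+1]
    t=(p-[x,y])@np.array([vx,vy]); 
    print(name,len(p),'ends',np.round([x+vx*t.min(),y+vy*t.min()]),np.round([x+vx*t.max(),y+vy*t.max()]),'deg',np.degrees(np.arctan2(vy,vx)).round(1),'w',np.ptp(r).round())
for n,(a,b,c,d) in(('top',(80,200,150,285)),):
    W=Ws[n][a:b,c:d]; M=abs(W[...,2]-.25)<.005
    P=W[M]; 
    ys=np.arange(-.03,.2,.01); line(np.array([[P[abs(P[:,1]-y)<.006][:,0].min(),y,0] for y in ys]),'front'); line(np.array([[P[abs(P[:,1]-y)<.006][:,0].max(),y,0] for y in ys]),'back')
    xs=np.arange(.67,.83,.01); line(np.array([[x,P[abs(P[:,0]-x)<.006][:,1].max(),0] for x in xs]),'left'); line(np.array([[x,P[abs(P[:,0]-x)<.006][:,1].min(),0] for x in xs]),'right')
for n,(a,b,c,d) in(('top',(190,310,150,190)),('scene',(130,260,380,430))):
    W=Ws[n][a:b,c:d].reshape(-1,3); line(W[abs(W[:,2]-.246)<.005],n+' door')
for n,(a,b,c,d) in(('top',(235,262,180,280)),('scene',(185,215,285,385))):
    W=Ws[n][a:b,c:d].reshape(-1,3); line(W[(abs(W[:,2]-.061)<.006)],n+' frontwall')
E
timeout 60 python3 g.py
```

```text
front 23 ends [627. 190.] [645. -30.] deg -85.3 w 2.0
back 23 ends [866. 190.] [885. -30.] deg -85.3 w 3.0
left 16 ends [670. 224.] [820. 237.] deg 4.8 w 4.0
right 16 ends [670. -75.] [820. -62.] deg 4.9 w 2.0
top door 679 ends [311. 201.] [606. 219.] deg 3.5 w 17.0
scene door 797 ends [310. 200.] [634. 219.] deg 3.4 w 19.0
top frontwall 117 ends [454. 182.] [474. -66.] deg -85.4 w 5.0
scene frontwall 195 ends [454. 180.] [474. -69.] deg -85.4 w 6.0
```

apply_moves(plan=[0, 0, 0, -0.142, 0, 0, 0, -0.142, 0, 0, 0, -0.142, 0, 0, 0, -0.142, 0, 0, 0, -0.142, 0, 0, 0, -0.142, 0, 0, 0, -0.142, 0, 0, 0, -0.142, 0, 0, 0, -0.142, 0, 0, 0, -0.14], hand=1, squeeze=20)

```text
time_s: 1.1
ee_pos: [0.1285, -0.5346, 0.2051]
eef_rot: [-3.142, -0.001, 1.66]
force: [0.2, -0.4, -0.1]
grip_width: 0.0937
grip_force: 0.0
```

apply_moves(plan=[17.8, 36.8, 0, 0, 17.8, 36.8, 0, 0, 17.8, 36.8, 0, 0, 17.8, 36.8, 0, 0, 17.8, 36.8, 0, 0, 17.8, 36.8, 0, 0, 17.8, 36.8, 0, 0, 17.8, 36.8, 0, 0, 17.8, 36.8, 0, 0, 17.8, 36.8, 0, 0, 17.8, 36.8, 0, 0, 17.8, 36.8, 0, 0, 17.8, 36.8, 0, 0, 0, 0, 0, 0, 0, 0, 0, 0])

```text
time_s: 2.6
ee_pos: [0.5862, -0.264, 0.2046]
eef_rot: [-3.14, -0.001, 1.655]
force: [-0.1, -0.3, -0.4]
grip_width: 0.094
grip_force: 0.0
```

apply_moves(plan=[0, 0, 25, 0, 0, 0, 25, 0, 0, 0, 25, 0, 0, 0, 25, 0, 0, 0, 25, 0, 0, 0, 16, 0, 0, 0, 0, 0])

```text
time_s: 3.3
ee_pos: [0.5846, -0.2647, 0.0625]
eef_rot: [-3.139, -0.002, 1.653]
force: [0.2, 0.2, 0.3]
grip_width: 0.0939
grip_force: 0.0
```

apply_moves(plan=[0, 0, 0, 0, 0, 0, 0, 0, 0, 0, 0, 0, 0, 0, 0, 0, 0, 0, 0, 0, 0, 0, 0, 0, 0, 0, 0, 0, 0, 0, -10, 0, 0, 0, -25, 0, 0, 0, -35, 0, 0, 0, -35, 0, 0, 0, -25, 0, 0, 0, 0, 0], hand=-1, squeeze=20)

```text
time_s: 4.6
ee_pos: [0.587, -0.265, 0.1983]
eef_rot: [3.137, 0.003, 1.654]
force: [-0.2, -0.2, -4.4]
grip_width: 0.0658
grip_force: 20.0
```

apply_moves(plan=[15, -12, 0, 0, 30, -12, 0, 0, 37, -7.4, 0, 0, 37, 0, 0, 0, 37, 0, 0, 0, 37, 0, 0, 0, 37, 0, 0, 0, 37, 0, 0, 0, 37, 0, 0, 0, 37, 0, 0, 0, 37, 0, 0, 0, 27, 0, 0, 0, 10, 0, 0, 0, 0, 0, 0, 0, 0, 0, 0, 0, 0, 0, 0, 0])

```text
time_s: 6.2
ee_pos: [0.5205, 0.1453, 0.1941]
eef_rot: [-3.141, 0.0, 1.653]
force: [-0.7, 0.2, -3.5]
grip_width: 0.0659
grip_force: 20.0
```

```bash
timeout 60 python3 - <<'E'
from h import *
print(monitor.get_obs()['ee_pos'])
im,W,K,R,t=shot('scene')
cv2.imwrite('pics/s1.png',cv2.resize(im[120:300,220:460,::-1],None,fx=3,fy=3,interpolation=cv2.INTER_CUBIC))
E
```

```text
[0.52045666 0.14528265 0.19411707]
```

View pics/s1.png

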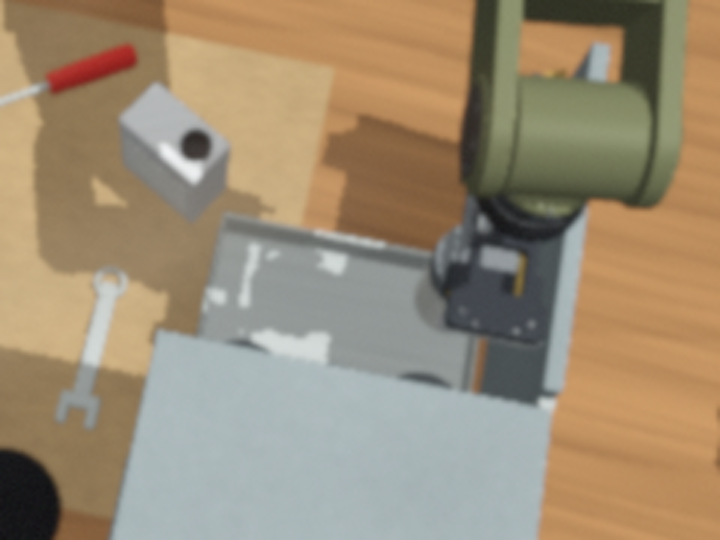

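Holding the tub above the tray's left front; the aerosol, wrench and tin are undisturbed. Now lowering.

apply_moves(plan=[0, 0, 15, 0, 0, 0, 20, 0, 0, 0, 20, 0, 0, 0, 20, 0, 0, 0, 15, 0, 0, 0, 8, 0, 0, 0, 4, 0, 0, 0, 0, 0, 0, 0, 0, 0])

```text
time_s: 7.15
ee_pos: [0.5207, 0.1464, 0.0932]
eef_rot: [3.14, -0.0, 1.654]
force: [0.0, 0.3, -2.7]
grip_width: 0.0659
grip_force: 20.0
```

apply_moves(plan=[0, 0, 2, 0, 0, 0, 2, 0, 0, 0, 1, 0, 0, 0, 0, 0, 0, 0, 0, 0])

```text
time_s: 7.65
ee_pos: [0.5208, 0.1466, 0.0882]
eef_rot: [3.14, -0.0, 1.654]
force: [-0.5, -0.0, 6.1]
grip_width: 0.0658
grip_force: 20.0
```

apply_moves(plan=[0, 0, 0, 0, 0, 0, 0, 0, 0, 0, 0, 0, 0, 0, 0, 0, 0, 0, 0, 0, 0, 0, -10, 0, 0, 0, -20, 0, 0, 0, -30, 0, 0, 0, -30, 0, 0, 0, -30, 0, 0, 0, -10, 0, 0, 0, 0, 0], hand=1)

```text
time_s: 8.85
ee_pos: [0.5207, 0.1465, 0.2187]
eef_rot: [3.139, -0.0, 1.654]
force: [-0.2, 0.4, -1.2]
grip_width: 0.0942
grip_force: 0.0
```

apply_moves(plan=[-20, -4, 0, 0, -38, -7.3, 0, 0, -38, -7.3, 0, 0, -38, -7.3, 0, 0, -38, -7.3, 0, 0, -38, -7.3, 0, 0, -38, -7.3, 0, 0, -38, -7.3, 0, 0, -38, -7.3, 0, 0, -38, -7.3, 0, 0, -38, -7.3, 0, 0, -38, -7.3, 0, 0, -38, -7.3, 0, 0, -14.4, -3, 0, 0, 0, 0, 0, 0, 0, 0, 0, 0])

```text
time_s: 10.45
ee_pos: [0.4668, -0.349, 0.2166]
eef_rot: [-3.141, -0.001, 1.654]
force: [0.0, 0.4, 0.4]
grip_width: 0.0942
grip_force: 0.0
```

```bash
timeout 60 python3 - <<'E'
from h import *
im,W,K,R,t=shot('top'); np.save('top0.npy',W)
import m; m.Ws['top']=W
W=W[195:262,178:280].reshape(-1,3); W=W[np.isfinite(W).all(1)]; p=W[abs(W[:,2]-.128)<.007]; print('tub',m.rect(p),p.mean(0))
m.blob('top',371,249)
p=m.Ws['top'][240:290,270:320].reshape(-1,3); p=p[abs(p[:,2]-.109)<.006]; print('tin',m.rect(p),p.mean(0))
E
```

```text
tub (421, array([521., 146.]), array([63., 64.]), 5.3) [0.52090683 0.14663038 0.12727412]
top 371 249 z 0.5403 (463, array([ 427., -273.]), array([108.,  88.]), 81.5) mean [ 426. -270.]
tin (538, array([ 425., -129.]), array([95., 53.]), 63.5) [ 0.42268597 -0.13262656  0.10860669]
```

apply_moves(plan=[0, 0, 20, 0, 0, 0, 30, 0, 0, 0, 30, 0, 0, 0, 30, 0, 0, 0, 20, 0, 0, 0, 5, 0, 0, 0, 0, 0, 0, 0, 0, 0])

```text
time_s: 11.3
ee_pos: [0.4674, -0.35, 0.0839]
eef_rot: [3.14, 0.001, 1.654]
force: [0.2, -0.4, 0.4]
grip_width: 0.0939
grip_force: 0.0
```

apply_moves(plan=[0, 0, 0, 0, 0, 0, 0, 0, 0, 0, 0, 0, 0, 0, 0, 0, 0, 0, 0, 0, 0, 0, 0, 0, 0, 0, 0, 0, 0, 0, -10, 0, 0, 0, -25, 0, 0, 0, -35, 0, 0, 0, -40, 0, 0, 0, -30, 0, 0, 0, -10, 0, 0, 0, 0, 0], hand=-1, squeeze=20)

```text
time_s: 12.7
ee_pos: [0.4669, -0.3502, 0.2333]
eef_rot: [3.14, 0.001, 1.654]
force: [0.3, 0.0, -2.8]
grip_width: 0.0581
grip_force: 20.0
```

apply_moves(plan=[15, 4, 0, 0, 30, 7, 0, 0, 38, 8.4, 0, 0, 38, 8.4, 0, 0, 38, 8.4, 0, 0, 38, 8.4, 0, 0, 38, 8.4, 0, 0, 38, 8.4, 0, 0, 38, 8.4, 0, 0, 38, 8.4, 0, 0, 38, 8.4, 0, 0, 24, 5.4, 0, 0, 10, 1.3, 0, 0, 0, 0, 0, 0, 0, 0, 0, 0, 0, 0, 0, 0])

```text
time_s: 14.3
ee_pos: [0.5246, 0.0762, 0.2321]
eef_rot: [-3.141, 0.0, 1.653]
force: [-0.0, 0.6, -2.7]
grip_width: 0.0574
grip_force: 20.0
```

apply_moves(plan=[0, 0, 15, 0, 0, 0, 25, 0, 0, 0, 25, 0, 0, 0, 25, 0, 0, 0, 20, 0, 0, 0, 6, 0, 0, 0, 0, 0, 0, 0, 0, 0])

```text
time_s: 15.1
ee_pos: [0.5253, 0.0769, 0.1175]
eef_rot: [3.14, 0.0, 1.653]
force: [0.7, -0.6, -3.0]
grip_width: 0.0579
grip_force: 20.0
```

apply_moves(plan=[0, 0, 4, 0, 0, 0, 3, 0, 0, 0, 2, 0, 0, 0, 1, 0, 0, 0, 0, 0, 0, 0, 0, 0])

```text
time_s: 15.7
ee_pos: [0.5249, 0.0772, 0.1065]
eef_rot: [3.142, -0.0, 1.654]
force: [0.2, 0.3, -3.9]
grip_width: 0.058
grip_force: 20.0
```

apply_moves(plan=[0, 0, 1, 0, 0, 0, 1, 0, 0, 0, 0, 0, 0, 0, 0, 0])

```text
time_s: 16.1
ee_pos: [0.5256, 0.0773, 0.1054]
eef_rot: [3.139, -0.0, 1.654]
force: [-0.4, 0.6, 5.9]
grip_width: 0.0578
grip_force: 20.0
```

apply_moves(plan=[0, 0, 0, 0, 0, 0, 0, 0, 0, 0, 0, 0, 0, 0, 0, 0, 0, 0, 0, 0, 0, 0, -10, 0, 0, 0, -20, 0, 0, 0, -35, 0, 0, 0, -35, 0, 0, 0, -20, 0, 0, 0, 0, 0], hand=1)

```text
time_s: 17.2
ee_pos: [0.5258, 0.0773, 0.228]
eef_rot: [3.136, 0.0, 1.654]
force: [-0.3, 1.2, 0.0]
grip_width: 0.0945
grip_force: 0.0
```

apply_moves(plan=[-19.8, -11.7, 0, 0, -29.7, -17.5, 0, 0, -29.7, -17.5, 0, 0, -29.7, -17.5, 0, 0, -29.7, -17.5, 0, 0, -29.7, -17.5, 0, 0, -29.5, -17.5, 0, 0, 0, 0, 0, 0.138, 0, 0, 0, 0.138, 0, 0, 0, 0.138, 0, 0, 0, 0.137, 0, 0, 0, 0, 0, 0, 0, 0])

```text
time_s: 18.5
ee_pos: [0.4247, -0.1295, 0.224]
eef_rot: [-3.141, 0.0, 1.107]
force: [-0.8, 0.1, 0.6]
grip_width: 0.0941
grip_force: 0.0
```

apply_moves(plan=[0, 0, 20, 0, 0, 0, 30, 0, 0, 0, 35, 0, 0, 0, 35, 0, 0, 0, 25, 0, 0, 0, 9, 0, 0, 0, 0, 0, 0, 0, 0, 0])

```text
time_s: 19.3
ee_pos: [0.4255, -0.1298, 0.0715]
eef_rot: [3.14, -0.0, 1.104]
force: [0.0, -0.1, 0.7]
grip_width: 0.094
grip_force: 0.0
```

apply_moves(plan=[0, 0, 0, 0, 0, 0, 0, 0, 0, 0, 0, 0, 0, 0, 0, 0, 0, 0, 0, 0, 0, 0, 0, 0, 0, 0, 0, 0, 0, 0, -10, 0, 0, 0, -25, 0, 0, 0, -35, 0, 0, 0, -25, 0, 0, 0, -10, 0, 0, 0, 0, 0], hand=-1, squeeze=25)

```text
time_s: 20.6
ee_pos: [0.4251, -0.1297, 0.1762]
eef_rot: [3.14, -0.0, 1.103]
force: [-0.4, 0.1, -4.8]
grip_width: 0.0538
grip_force: 25.0
```

```bash
timeout 60 python3 - <<'E'
from h import *
import m
im,W,K,R,t=shot('top')
m.Ws['top']=W
W=W[150:262,170:280].reshape(-1,3); W=W[np.isfinite(W).all(1)]
for n,z in(('tub',.128),('aer',.154)):
    p=W[abs(W[:,2]-z)<.007]; print(n,m.rect(p),p.mean(0).round(4))
E
```

```text
tub (520, array([545.,  63.]), array([204., 300.]), 5.5) [0.5249 0.1513 0.1272]
aer (431, array([538.,  64.]), array([204., 290.]), 3.6) [0.5272 0.1009 0.1539]
```

apply_moves(plan=[0, 0, 0, -0.138, 0, 0, 0, -0.138, 0, 0, 0, -0.138, 0, 0, 0, -0.137, 10, 15, 0, 0, 25, 30, 0, 0, 30, 40, 0, 0, 25, 25, 0, 0, 18, 6.8, 0, 0, 6.5, 0, 0, 0, 0, 0, 0, 0, 0, 0, 0, 0, 0, 0, 0, 0])

```text
time_s: 21.95
ee_pos: [0.5315, -0.0067, 0.1753]
eef_rot: [-3.141, 0.0, 1.653]
force: [0.0, -0.7, -4.4]
grip_width: 0.0538
grip_force: 25.0
```

```bash
timeout 60 python3 - <<'E'
from h import *
import m
im,W,K,R,t=shot('scene'); im2=shot('top')[0]
a=cv2.resize(im[140:300,260:440,::-1],(630,560)[:2],interpolation=cv2.INTER_CUBIC)
cv2.imwrite('pics/s2.png',a)
E
```

```text
(no output)
```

View pics/s2.png

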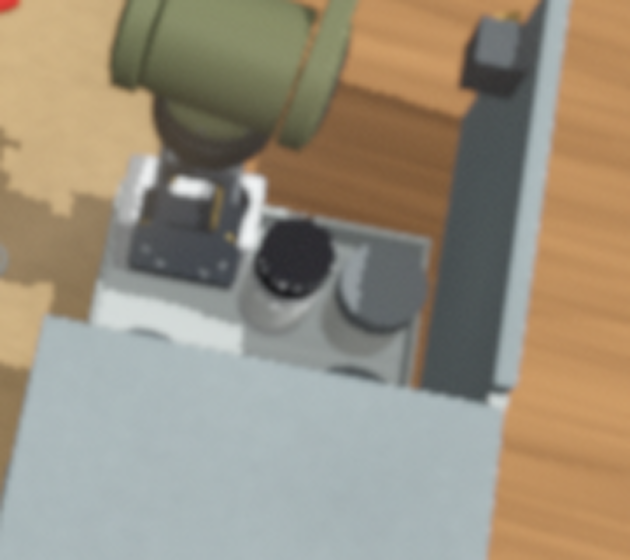

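The aerosol (295,260) and tub (382,285) stand in the tray, and the tin is held over the right-hand slot (195,200). Lowering it.

apply_moves(plan=[0, 0, 15, 0, 0, 0, 20, 0, 0, 0, 20, 0, 0, 0, 12, 0, 0, 0, 6, 0, 0, 0, 3, 0, 0, 0, 2, 0, 0, 0, 0, 0, 0, 0, 0, 0])

```text
time_s: 22.95
ee_pos: [0.5321, -0.0058, 0.098]
eef_rot: [3.141, 0.0, 1.654]
force: [-0.9, -0.9, -4.6]
grip_width: 0.0538
grip_force: 25.0
```

apply_moves(plan=[0, 0, 2, 0, 0, 0, 2, 0, 0, 0, 1, 0, 0, 0, 0, 0, 0, 0, 0, 0])

```text
time_s: 23.45
ee_pos: [0.5325, -0.0058, 0.0935]
eef_rot: [3.14, 0.0, 1.654]
force: [-0.1, 1.2, 5.0]
grip_width: 0.0535
grip_force: 25.0
```

apply_moves(plan=[0, 0, 0, 0, 0, 0, 0, 0, 0, 0, 0, 0, 0, 0, 0, 0, 0, 0, 0, 0, 0, 0, -10, 0, 0, 0, -20, 0, 0, 0, -35, 0, 0, 0, -35, 0, 0, 0, -20, 0, 0, 0, 0, 0], hand=1)

```text
time_s: 24.55
ee_pos: [0.5328, -0.0059, 0.216]
eef_rot: [3.136, 0.001, 1.654]
force: [-0.1, 0.4, -0.3]
grip_width: 0.094
grip_force: 0.0
```

apply_moves(plan=[-10, -25, 0, 0, -15, -35, 0, 0, -11, -35, 0, 0, 0, -15, 0, 0, 0, 0, 0, 0.143, 0, 0, 0, 0.143, 0, 0, 0, 0.143, 0, 0, 0, 0.143, 0, 0, 0, 0.143, 0, 0, 0, 0.143, 0, 0, 0, 0.143, 0, 0, 0, 0.143, 0, 0, 0, 0.143, 0, 0, 0, 0.143, 0, 0, 0, 0.141, 0, 0, 0, 0, 0, 0, 0, 0], hand=-1)

```text
time_s: 26.25
ee_pos: [0.425, -0.0508, 0.212]
eef_rot: [-3.141, 0.001, 0.087]
force: [-0.2, -0.3, 0.1]
grip_width: 0.0005
grip_force: 0.0
```

```bash
timeout 60 python3 - <<'E'
from h import *
import m
o=monitor.get_obs(); print(o['qpos'],o['ee_pos'])
im,W,K,R,t=shot('scene','s3')
tf=np.array([.5622,.0655]);u=np.array([.9966,.0828]);v=np.array([-.0828,.9966])
W=W[175:260,270:395].reshape(-1,3); W=W[np.isfinite(W).all(1)]; q=W[:,:2]-tf
A=np.c_[q@u,q@v,W[:,2]]*1000
for n,z,y in(('tub',128,84),('aer',154,15),('tin',132,-68)):
    p=A[(abs(A[:,2]-z)<6)&(abs(A[:,1]-y)<55)&(abs(A[:,0]+36)<50)]; print(n,len(p),p.min(0).round(),p.max(0).round(),p.mean(0).round())
E
```

```text
[-2.04525852e-01  1.82124166e-02  1.83186687e+00  4.34784264e-06
  1.29228095e+00  1.27920849e+00] [ 0.42495009 -0.05076556  0.21201873]
tub 489 [-67.  30. 122.] [ -1. 114. 134.] [-33.  82. 127.]
aer 390 [-65. -35. 148.] [ -7.  41. 160.] [-35.  13. 154.]
tin 615 [ -63. -118.  126.] [ -9. -14. 137.] [-34. -74. 132.]
```

View pics/s3.png

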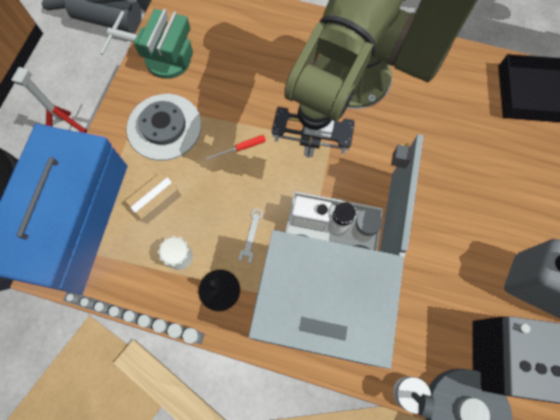

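All three stand in the tray: tin (312,210), aerosol (344,213), tub (368,222). The shut gripper is in front at (315,135). Now lowering it to push the tray.

apply_moves(plan=[0, 0, 20, 0, 0, 0, 35, 0, 0, 0, 40, 0, 0, 0, 40, 0, 0, 0, 25, 0, 0, 0, 6, 0, 0, 0, 0, 0, 10, 0, 0, 0, 10, 0, 0, 0, 6, 0, 0, 0, 4, 0, 0, 0, 4, 0, 0, 0, 0, 0, 0, 0])

```text
time_s: 27.6
ee_pos: [0.4594, -0.048, 0.0465]
eef_rot: [3.142, -0.0, 0.083]
force: [-0.5, 0.8, -0.3]
grip_width: 0.0003
grip_force: 0.0
```

apply_moves(plan=[2, 0, 0, 0, 2, 0, 0, 0, 2, 0, 0, 0, 2, 0, 0, 0, 3, 0, 0, 0, 4, 0, 0, 0, 5, 0, 0, 0, 6, 0, 0, 0, 7, 0, 0, 0, 7, 0, 0, 0, 7, 0, 0, 0, 6, 0, 0, 0, 5, 0, 0, 0, 4, 0, 0, 0, 3, 0, 0, 0, 2, 0, 0, 0, 1, 0, 0, 0, 0, 0, 0, 0])

```text
time_s: 29.4
ee_pos: [0.527, -0.0423, 0.0465]
eef_rot: [-3.142, -0.0, 0.083]
force: [0.2, 0.6, 0.2]
grip_width: 0.0006
grip_force: 0.0
```

```bash
cat > tr.py <<'E'
from h import *
import m
o=monitor.get_obs(); print(o['time_s'],o['ee_pos'],o['force'])
im,W,K,R,t=shot('scene'); cc=np.array([.756,.0816]);u=np.array([.9966,.0828]);v=np.array([-.0828,.9966])
W=W.reshape(-1,3); W=W[np.isfinite(W).all(1)]; q=W[:,:2]-cc
A=np.c_[q@u,q@v,W[:,2]]*1000
p=A[(abs(A[:,2]-61)<4)&(abs(A[:,1]-90)<30)&(A[:,0]<-120)&(A[:,0]>-310)]; h=np.histogram(p[:,0],np.arange(-310,-115,5)); print('wall hist',h[1][:-1][h[0]>2],h[0][h[0]>2])
for n,z,y in(('tub',128,84),('aer',154,15),('tin',132,-68)):
    p=A[(abs(A[:,2]-z)<6)&(abs(A[:,1]-y)<45)&(A[:,0]<-125)&(A[:,0]>-270)]
    if len(p): print(n,len(p),p.min(0).round(),p.max(0).round(),p.mean(0).round())
E
timeout 60 python3 tr.py
```

```text
29.4 [ 0.52699204 -0.04230054  0.04649636] [0.24621692 0.59651515 0.18444601]
wall hist [-235 -230] [ 5 24]
tub 354 [-197.   50.  123.] [-153.  115.  133.] [-173.   82.  128.]
aer 367 [-207.  -27.  148.] [-147.   42.  160.] [-169.   13.  154.]
tin 418 [-195. -113.  126.] [-152.  -23.  137.] [-173.  -74.  132.]
```

apply_moves(plan=[1, 0, 0, 0, 2, 0, 0, 0, 3, 0, 0, 0, 4, 0, 0, 0, 5, 0, 0, 0, 6, 0, 0, 0, 7, 0, 0, 0, 7, 0, 0, 0, 7, 0, 0, 0, 6, 0, 0, 0, 5, 0, 0, 0, 5, 0, 0, 0, 4, 0, 0, 0, 3, 0, 0, 0, 2, 0, 0, 0, 1, 0, 0, 0, 0, 0, 0, 0])

```text
time_s: 31.15
ee_pos: [0.5947, -0.0367, 0.0465]
eef_rot: [-3.142, -0.0, 0.083]
force: [-0.3, 0.4, -1.0]
grip_width: 0.0006
grip_force: 0.0
```

```bash
timeout 60 python3 tr.py
```

```text
31.15 [ 0.59474979 -0.03669858  0.04648279] [-0.32125658  0.42039851 -1.02933816]
wall hist [] []
```

apply_moves(plan=[-10, 0, 0, 0, -20, 0, 0, 0, -30, 0, 0, 0, -30, 0, 0, 0, -20, 0, -20, 0, -10, 0, -40, 0, 0, 0, -45, 0, 0, 0, -45, 0, 0, 0, -45, 0, 0, 0, -35, 0, 0, 0, -15, 0, 0, 0, 0, 0, 0, 0, 0, 0])

```text
time_s: 32.5
ee_pos: [0.4748, -0.0466, 0.2906]
eef_rot: [-3.141, 0.001, 0.083]
force: [-0.3, 0.2, -1.2]
grip_width: 0.0004
grip_force: 0.0
```

apply_moves(plan=[-5, -15, 0, 0, -10, -30, 0, 0, -10, -30, 0, 0, -10, -30, 0, 0, -10, -30, 0, 0, -10, -30, 0, 0, -10, -30, 0, 0, -10, -30, 0, 0, -10, -30, 0, 0, -10, -30, 0, 0, -5, -21, 0, 0, 0, 0, 0, 0, 0, 0, 0, 0])

```text
time_s: 33.8
ee_pos: [0.3494, 0.2501, 0.2906]
eef_rot: [3.141, 0.001, 0.084]
force: [0.4, 0.4, 0.7]
grip_width: 0.0004
grip_force: 0.0
```

```bash
timeout 60 python3 tr.py; timeout 60 python3 - <<'E'
from h import *
print(monitor.get_obs()['qpos'])
im,W,K,R,t=shot('scene','s4')
E
```

```text
33.8 [0.34937908 0.25006861 0.29064143] [0.35429256 0.39228144 0.73438519]
wall hist [] []
[ 5.34797896e-01 -3.08380777e-02  1.69792727e+00 -9.08712936e-05
  1.47558535e+00  2.02253152e+00]
```

View pics/s4.png

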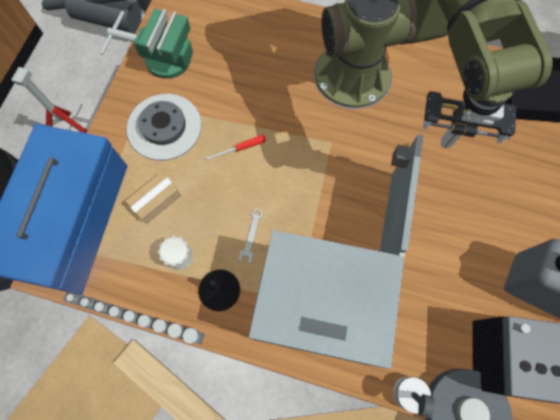

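The bystanders are in place, the tray is hidden under the roof, and the gripper (470,115) is outside the door's free end (418,142). Working out the door arc next.

```bash
date; python3 - <<'E'
import numpy as np
H=np.array([-132,151.]); cc=np.array([756,81.6]);u=np.array([.9966,.0828]);v=np.array([-.0828,.9966])
def P(th):
    d=np.array([-np.sin(th),-np.cos(th)]);n=np.array([-np.cos(th),np.sin(th)])
    return H+263*d+(4+8.5*abs(np.cos(th))+12.5*abs(np.sin(th)))*n
q=np.array([349.4,250.1])-cc; p=np.array([q@u,q@v]); print('now',p.round(1))
for th in [1.6,1.55,1.48]+list(np.arange(1.4,.05,-.08))+[.06,.03,.0,-.02]:
    t=P(th); d=t-p; p=t; print(round(th,2),t.round(1),'row',d[0].round(1),(-d[1]).round(1),'world',(cc+t[0]*u+t[1]*v).round())
E
```

```text
Thu Dec  3 05:02:32 UTC 2026
now [-391.3  201.6]
1.6 [-394.4  175.4] row -3.1 26.2 world [348. 224.]
1.55 [-395.3  162.2] row -0.9 13.2 world [349. 211.]
1.48 [-395.5  144.3] row -0.2 17.9 world [350. 193.]
1.4 [-394.2  123.8] row 1.3 20.5 world [353. 172.]
1.32 [-391.3  103.4] row 2.9 20.4 world [357. 152.]
1.24 [-386.8   83.2] row 4.5 20.2 world [364. 132.]
1.16 [-380.6   63.3] row 6.1 19.9 world [371. 113.]
1.08 [-372.9   43.8] row 7.7 19.4 world [381.  94.]
1.0 [-363.6   25. ] row 9.3 18.8 world [392.  76.]
0.92 [-352.8    6.9] row 10.8 18.1 world [404.  59.]
0.84 [-340.5  -10.4] row 12.3 17.3 world [418.  43.]
0.76 [-326.8  -26.7] row 13.7 16.3 world [433.  28.]
0.68 [-311.7  -41.9] row 15.1 15.2 world [449.  14.]
0.6 [-295.4  -55.9] row 16.3 14.0 world [466.   1.]
0.52 [-277.9  -68.5] row 17.5 12.6 world [485. -10.]
0.44 [-259.4  -79.7] row 18.5 11.2 world [504. -19.]
0.36 [-240.   -89.4] row 19.5 9.7 world [524. -27.]
0.28 [-219.7  -97.4] row 20.3 8.1 world [545. -34.]
0.2 [-198.8 -103.8] row 20.9 6.4 world [567. -38.]
0.12 [-177.3 -108.4] row 21.4 4.6 world [588. -41.]
0.06 [-161.  -110.7] row 16.3 2.3 world [605. -42.]
0.03 [-152.8 -111.5] row 8.2 0.8 world [613. -42.]
0.0 [-144.5 -112. ] row 8.3 0.5 world [621. -42.]
-0.02 [-139.5 -112.2] row 5.0 0.2 world [626. -42.]
```

apply_moves(plan=[0, 0, 20, 0, 0, 0, 30, 0, 0, 0, 25, 0, 0, 0, 10, 0, -2, 13, 0, 0, -1, 13, 0, 0, -1, 13, 0, 0, 0, 18, 0, 0, 1.3, 20.5, 0, 0, 2.9, 20.4, 0, 0, 2.2, 10.1, 0, 0, 2.3, 10.1, 0, 0])

```text
time_s: 35.1
ee_pos: [0.3649, 0.1317, 0.2071]
eef_rot: [-3.141, -0.001, 0.082]
force: [-0.3, 0.4, -0.8]
grip_width: -0.0001
grip_force: 0.0
```

apply_moves(plan=[3, 10, 0, 0, 3.1, 9.9, 0, 0, 3.8, 9.7, 0, 0, 3.9, 9.7, 0, 0])

```text
time_s: 35.5
ee_pos: [0.3819, 0.0943, 0.2065]
eef_rot: [-3.141, -0.0, 0.083]
force: [1.2, 8.6, -0.3]
grip_width: 0.0002
grip_force: 3.6
```

apply_moves(plan=[4.6, 9.4, 0, 0, 4.7, 9.4, 0, 0, 5.4, 9, 0, 0, 5.4, 9.1, 0, 0, 6.1, 8.7, 0, 0, 6.2, 8.6, 0, 0])

```text
time_s: 36.1
ee_pos: [0.4188, 0.0425, 0.2064]
eef_rot: [3.141, 0.0, 0.083]
force: [-0.0, 0.3, -0.6]
grip_width: 0.0003
grip_force: 0.3
```

```bash
timeout 60 python3 - <<'E'
from h import *
o=monitor.get_obs(); print(o['force'],o['ee_pos'])
im,W,K,R,t=shot('scene'); im2,W2=shot('top')[:2]
cc=np.array([.756,.0816]);u=np.array([.9966,.0828]);v=np.array([-.0828,.9966])
for W in(W,W2):
    w=W.reshape(-1,3); w=w[np.isfinite(w).all(1)]; q=w[:,:2]-cc; A=np.c_[q@u,q@v,w[:,2]]*1000
    p=A[(abs(A[:,2]-246)<5)&(A[:,0]<-138)&(A[:,0]>-430)&(abs(A[:,1])<180)]
    f=cv2.fitLine(p[:,:2].astype(np.float32),cv2.DIST_HUBER,0,.01,.01).ravel() if len(p)>9 else 0; print(len(p),f)
b=np.hstack([im[100:300,250:450],im2[160:360,130:330]])[:,:,::-1]
cv2.imwrite('pics/s5.png',cv2.resize(b,(800,400),interpolation=cv2.INTER_CUBIC))
E
```

```text
[-0.01164068  0.25705523 -0.57727303] [0.41879693 0.0424667  0.2063829 ]
803 [   0.7365286     0.67640644 -239.4497       47.956066  ]
411 [   0.7182882    0.6957457 -211.06203     73.02738  ]
```

View pics/s5.png

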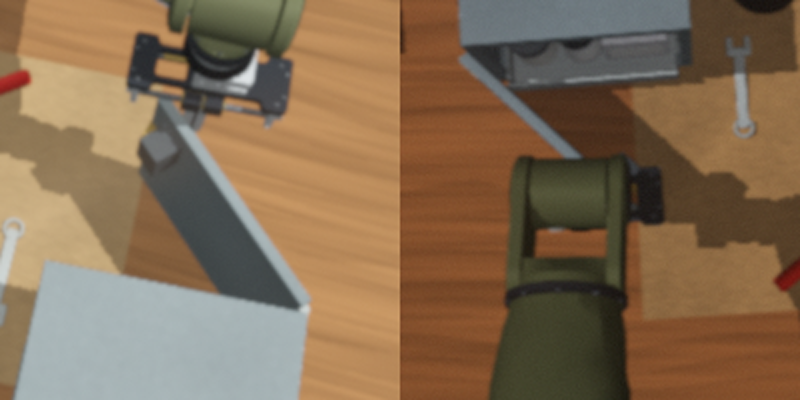

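The door is at about 0.8 rad. In the right half the tray's front wall shows at (600,75) with the goods standing behind it. I'll keep pushing.

apply_moves(plan=[6.8, 8.2, 0, 0, 6.9, 8.1, 0, 0, 7.5, 7.6, 0, 0, 7.6, 7.6, 0, 0, 8.1, 7, 0, 0, 8.2, 7, 0, 0, 8.7, 6.3, 0, 0, 8.8, 6.3, 0, 0, 9.2, 5.6, 0, 0, 9.3, 5.6, 0, 0])

```text
time_s: 37.2
ee_pos: [0.5056, -0.0194, 0.2064]
eef_rot: [-3.142, 0.0, 0.083]
force: [0.3, 1.7, 0.6]
grip_width: 0.0006
grip_force: 0.3
```

apply_moves(plan=[9.7, 4.9, 0, 0, 9.8, 4.8, 0, 0, 10.1, 4, 0, 0, 10.2, 4.1, 0, 0, 10.4, 3.2, 0, 0, 10.5, 3.2, 0, 0, 10.7, 2.3, 0, 0, 10.7, 2.3, 0, 0])

```text
time_s: 38.0
ee_pos: [0.5899, -0.0411, 0.2063]
eef_rot: [-3.142, 0.0, 0.083]
force: [-1.3, -0.5, 0.1]
grip_width: 0.0004
grip_force: 0.3
```

apply_moves(plan=[5, 0.8, 0, 0, 5, 0.8, 0, 0, 5, 0.5, 0, 0, 5, 0.4, 0, 0, 4, 0.2, 0, 0, 4, 0.2, 0, 0, 3, 0, 0, 0, 0, 0, 0, 0])

```text
time_s: 38.8
ee_pos: [0.6205, -0.0413, 0.2064]
eef_rot: [3.141, -0.0, 0.083]
force: [-0.9, 1.1, -1.4]
grip_width: 0.0007
grip_force: 0.0
```

apply_moves(plan=[2, 0, 0, 0, 2, 0, 0, 0, 0, 0, 0, 0])

```text
time_s: 39.1
ee_pos: [0.6207, -0.0413, 0.2065]
eef_rot: [-3.141, 0.01, 0.082]
force: [-36.0, -1.4, 12.5]
grip_width: 0.0008
grip_force: 18.3
```

apply_moves(plan=[-5, 0, 0, 0, -10, 0, 0, 0, -25, 0, 0, 0, -40, 0, 0, 0, -40, 0, 0, 0, -40, 0, 0, 0, -20, 0, 0, 0, 0, 0, 0, 0, 0, 0, 0, 0])

```text
time_s: 40.0
ee_pos: [0.4454, -0.056, 0.207]
eef_rot: [3.141, -0.002, 0.083]
force: [-0.8, -0.2, 0.1]
grip_width: 0.0005
grip_force: 0.0
```

```bash
timeout 60 python3 - <<'E'
from h import *
im,W=shot('scene')[:2]; im2,W2=shot('top')[:2]
cc=np.array([.756,.0816]);u=np.array([.9966,.0828]);v=np.array([-.0828,.9966])
for W in(W,W2):
    w=W.reshape(-1,3); w=w[np.isfinite(w).all(1)]; q=w[:,:2]-cc; A=np.c_[q@u,q@v,w[:,2]]*1000
    p=A[(abs(A[:,2]-246)<7)&(A[:,0]<-122)&(A[:,0]>-200)]
    for y in range(-140,141,40):
        s=p[abs(p[:,1]-y)<15]; print(y,len(s),s[:,0].min().round(1) if len(s) else '',end=' | ')
    print()
b=np.hstack([im[170:370,220:420],im2[80:280,130:330]])[:,:,::-1]
cv2.imwrite('pics/s6.png',cv2.resize(b,(800,400),interpolation=cv2.INTER_CUBIC))
E
```

```text
-140 69 -136.8 | -100 80 -137.3 | -60 77 -136.5 | -20 83 -136.5 | 20 83 -137.1 | 60 79 -136.0 | 100 82 -136.2 | 140 66 -135.9 | 
-140 48 -136.4 | -100 62 -136.9 | -60 67 -136.4 | -20 62 -135.9 | 20 65 -136.6 | 60 63 -135.8 | 100 65 -135.9 | 140 53 -136.1 |
```

View pics/s6.png

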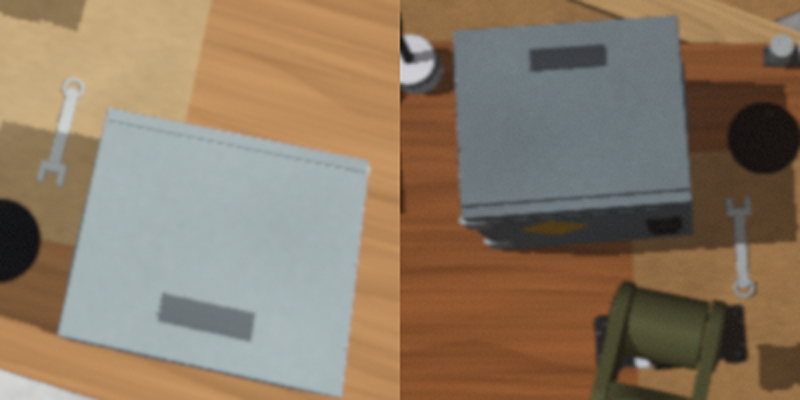

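The door's top edge is flush and parallel to the front (-136 ± 0.7 mm from end to end), it took 36 N against the stop, and the robot is clear. Handing in.

```bash
timeout 120 python3 -c "
from station import ctrl
print(ctrl.hand_in())"
```

```text
the job is handed in; nothing more can be done
None
```

The tin, aerosol can and tub went upright into the front of the tray, which was pushed in, and the door was shut against its stop, measuring flush; the job was handed in with no verdict shown. The latch bolt, the fully home tray and the tins behind the shut door could not be seen.

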